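# Load the ink cartridge into the date coder

### The job

Take the ink cartridge out of its storage stand and set it upright, black nose down, between the posts of the date coder's cradle, then swing the clamp lever over and press it fully closed so that the cartridge is driven all the way home. Keep the cartridge upright throughout, leave the produce tray, label roll and cup alone, and let go of everything at the end.

Things in the scene. Friction and masses are not known exactly. Their poses are not given: they have to be found in the camera images.
- cart_mid (a point): Centre of the ink cartridge: white upright block 60 (its x) x 30 (y) x 80 mm (z, up), 0.08 to 0.17 kg, blank label, flat black-inset top, same either way round. The lowest 8 mm is a black nose 52 x 26 mm on which it also stands freely on the bench. In the stand (centre 50 mm up) only its ends can be gripped (60 mm, along x); in the cradle only its broad sides (30 mm, along y): regrasp on the bench.
- stand: Fixed grey plastic storage stand, origin under its middle, z up. Base 110 (x) x 75 (y) x 10 mm; on it two walls along x, 44 mm long, 6 mm thick, 34 mm apart, tops 96 mm above the bench. The cartridge stands between them, its length along x, each end 8 mm out, its top 6 mm below theirs. Lift it straight up over 90 mm to clear.
- coder: Fixed grey date coder, origin on the bench under the cradle's middle, x to the clamp's hinge. Base x -75 to +115 mm, 130 mm wide, 30 mm high; rear housing x +80 to +115, 60 mm high. Aluminium end posts 40 mm wide, 64 mm apart inside: front fork x -44 to -32, top 140 mm up; hinge post x +32 to +66, top 142 mm. Low side walls 33 mm apart, 50 mm long, flared tops 64 mm up, 26 mm from the middle.
- cradle (a point): Where the cartridge's centre is when fully home in the cradle: 72 mm above the bench, midway between the coder's end posts. x points towards the clamp's hinge, z up; the cartridge's 60 mm length lies along x. The cradle's floor is a spring plate: a cartridge set in stands 8 mm proud (centre 80 mm, top 120 mm above the bench) until the clamp drives it down, against about 7 N.
- clamp (a joint): Clamp lever angle: 0 fully closed (level, over the cartridge, pointing to the cradle's -x), 1.57 straight up, 2.4 the limit, leaning back. Starts at 1.95 to 2.25. The hinge is stiff with friction (0.6 N m): the lever stays where it is left. It meets the proud cartridge at about 0.15; closing takes about 10 N at the grip.
- clamp_hinge (a point): Point on the clamp's hinge axis, 128 mm above the bench and 55 mm behind the cradle's middle; x, z as the cradle's; the axis is along y.
- clamp_grip (a point): Middle of the clamp lever's round black plastic grip, 18 mm in diameter, 66 mm long along the lever, 108 mm from the hinge axis. The lever's end is 140 mm from the hinge; the rest is a steel bar 12 x 12 mm. Can be pushed from behind and pressed down from above with the closed fingers.
- label_roll: Upright roll of blank labels, 84 mm diameter, 50 mm high, origin under its centre. Leave alone.
- cup: Steel cup, 80 mm across, 70 mm high, origin under its centre. Leave alone.
- tray_a: Black tray of white radish pieces, 222 (x) x 152 (y) x 50 mm, origin under its centre. Leave alone.
Mind the look-alikes: they are no part of the job. There is more than one size of the coder; the one meant has the size given above. What is shaped like the part that bears cart_mid but blue or turquoise is not meant.

How it is judged:
By the outcome, as a careful person would: the job done as asked, in the order asked, and still so for the second after the job is handed in, with the robot touching nothing.
It also fails if it takes over 72 s, if anything falls off the work surface, if the arm or the gripper's body presses on something with over 40 N, if the wrist force passes 120 N, or if a joint passes its speed limit or range.

### The arm

A 6-joint arm with a two-finger parallel gripper is mounted at the origin on the work surface. World frame = base frame: x ahead of the robot, y to its left, z up, the work surface at z = 0. Lengths are in m, angles in rad, forces in N, time in s.
With the tool pointing down it reaches from about 0.25 to 0.8 m from the base axis. Payload 3.9 kg.
Tool frame: the origin (TCP) lies at the very end of the fingers, on their centre line; the grasp point (between the pads) lies 19 mm behind it; z points along the fingers, x is the direction in which the jaws open and shut, and the axes are right-handed (so a half turn about z gives the same grasp; the last joint's range is limited). The gripper opens to 85 mm and grips with 20 to 120 N. Pads are 22 mm wide; open, the fingers measure 114 mm over their backs; the gripper's body (76 mm by 85 mm) begins 54 mm behind the grasp point. The pads swing forward as they close: fully open they stand 13 mm farther back than shut.
Start: joints at [-1.3, 0.26, -0.138, 1.173, 0, 1.571], TCP at [0.14, -0.506, 0.231] pointing down, gripper open.
Joint ranges: [-2.78, 2.78], [-0.83, 1.72], [-1.28, 1.37], [-1.9, 2.12], [-1.57, 1.48], [-3.14, 3.14]. Speed limits (rad/s): [2.57, 2.57, 3.14, 3.14, 3.14, 3.14].

### API

Orientations are given as a unit quaternion [x, y, z, w].
In Python, from workcell import bot gives the robot as it stands. Calls block until the motion is done:
- bot.move_ptp(position, orientation): joint-space move of the TCP to a pose.
- bot.movel(position, frame=None, velocity=0.15, f_stop=None): straight line of the TCP; frame=None keeps the orientation; velocity is the mean speed in m/s. With f_stop (N) it stops when the force on the tool has changed by that much, and returns True; else False.
- bot.move_j(angles): joint-space move.
- bot.open() and bot.clamp(strength=None): open the fingers fully, or close them until they stop; strength is the grip in N (None keeps the last).
- bot.sleep(seconds).
- bot.ik(position, orientation): joint angles nearest the present ones, or None.
- bot.grab_frame(name): name is "scene" or "side" or "wrist"; returns (picture, depth): 420x560x3 uint8, blue, green, red; 420x560 float32, m along the optical axis (not along the pixel's ray), 0 where there is no reading.
- bot.camera_model(name): a dict with "fx", "fy", "cx", "cy" (pixels), "rvec" (rotation vector, rad) and "tvec" (3), from world to camera coordinates, as OpenCV has them; the wrist camera has in their place "tool_from_camera" (4x4, takes a point from camera to tool coordinates, whose origin is the TCP and whose axes are the tool frame's). Camera axes: x right, y down, z forward; pixel columns grow to the right and rows downward; lengths in m; the calibration is good to about 2 mm. A picture is of the moment at which its call begins: read the wrist's pose just before it. camera_model takes no time and is no camera call.
A pose or a line that the arm cannot do raises bot.MotionError and nothing moves.
- bot.sign_off(): hands the job in, once; it reports no verdict.
Readings, each from a call of its own:
- bot.read_time(): time.
- bot.read_joints(): joint angles.
- bot.read_qd(): joint speeds.
- bot.read_joint_efforts(): joint torques, N m.
- bot.read_position(): TCP position.
- bot.read_ee_rot(): TCP orientation.
- bot.read_force(): force on the tool from outside, world axes, zero at the start.
- bot.read_torque(): the same for the moment, N m.
- bot.read_finger_gap(): opening from 0.0 (shut) to 1.0 (fully open).
Only numpy, scipy, OpenCV 4.12 (cv2) and the standard library are available. Lean on these libraries where they do the work, as an engineer would, in place of code of your own. Each camera call takes 0.05 s, during which the arm holds its last target.

## Working session

There is one attempt and no reset: what is moved stays moved. The work goes in short steps, each a Python script; the robot and the scene stay as the last script left them, time stands still between calls to the robot, and variables do not carry over. Pictures are saved under pics/ and viewed, and the job is handed in when it is done.

```bash
ls; mkdir -p pics; python3 - <<'E'
from workcell import bot
import cv2,numpy as np
print(bot.read_time())
for n in("scene","side"):
    p,d=bot.grab_frame(n); cv2.imwrite(f"pics/{n}0.png",p); np.save(f"pics/{n}0.npy",d); print(n,bot.camera_model(n))
E
```

```text
pics
0.0
scene {'fx': 510.3960845620268, 'fy': 510.3960845620268, 'cx': 271.7184398890967, 'cy': 201.39678147700675, 'rvec': array([ 0.88756765,  2.66726654, -0.91437272]), 'tvec': array([ 0.44461236, -0.08982758,  1.24110753])}
side {'fx': 488.4567810362939, 'fy': 488.4567810362939, 'cx': 285.7417818627265, 'cy': 211.6487745163409, 'rvec': array([ 0.55862776, -2.58263284,  1.31308264]), 'tvec': array([0.36010633, 0.24948331, 1.14379257])}
```

View pics/scene0.png

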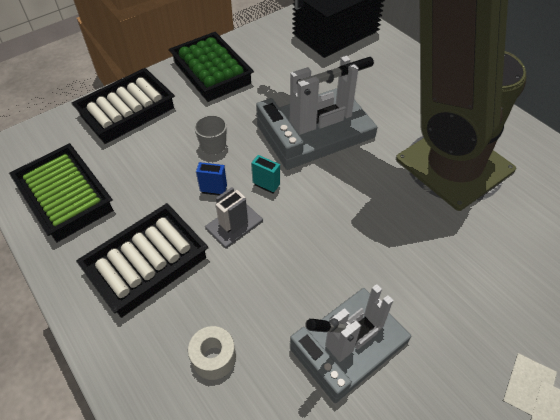

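View pics/side0.png

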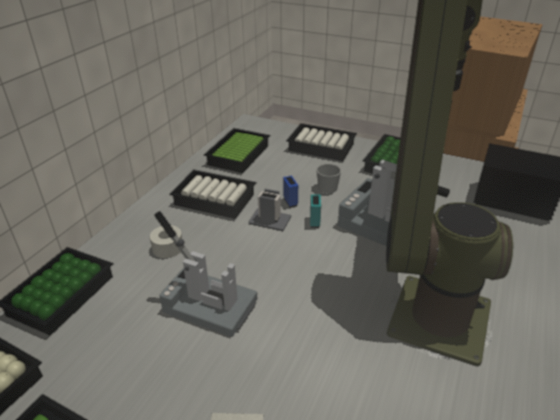

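The scene picture shows the white cartridge in its grey stand at (232,210). The blue block at (211,178) and the turquoise one at (265,173) are look-alikes. There are two coders, at (316,120) and (350,340), so I'll compare their sizes next.

```bash
cat > h.py <<'E'
import cv2,numpy as np
from scipy.spatial.transform import Rotation as R
from workcell import bot
def cam(n):
    m=bot.camera_model(n); K=(m['fx'],m['fy'],m['cx'],m['cy'])
    Rm=cv2.Rodrigues(np.array(m['rvec'],float))[0]; return K,Rm,np.array(m['tvec'])
def cloud(n,d):
    K,Rm,t=cam(n); v,u=np.mgrid[:d.shape[0],:d.shape[1]]
    P=np.stack([(u-K[2])/K[0]*d,(v-K[3])/K[1]*d,d],-1); W=(P-t)@Rm; W[d==0]=np.nan; return W
def onz(n,u,v,z):
    K,Rm,t=cam(n); r=Rm.T@np.array([(u-K[2])/K[0],(v-K[3])/K[1],1]); c=-Rm.T@t; return c+r*(z-c[2])/r[2]
def proj(n,P):
    K,Rm,t=cam(n); p=np.atleast_2d(P)@Rm.T+t; return np.stack([K[0]*p[:,0]/p[:,2]+K[2],K[1]*p[:,1]/p[:,2]+K[3]],-1)
def crop(p,u0,v0,u1,v1,f,name): cv2.imwrite(name,cv2.resize(p[v0:v1,u0:u1],None,fx=f,fy=f,interpolation=cv2.INTER_CUBIC))
E
python3 - <<'E'
from h import *
p=cv2.imread('pics/scene0.png'); W=cloud('scene',np.load('pics/scene0.npy'))
crop(p,280,275,420,405,5,'pics/cA.png'); crop(p,245,50,385,170,5,'pics/cB.png'); crop(p,190,145,290,250,5,'pics/cC.png')
# bench check
print(W[300,250],W[100,30],W[230,300])
for nm,(u0,v0,u1,v1) in dict(A=(280,275,420,405),B=(245,45,385,170),C=(195,180,268,248)).items():
    w=W[v0:v1,u0:u1].reshape(-1,3); z=w[:,2]
    h,e=np.histogram(z[np.isfinite(z)],bins=np.arange(-.01,.3,.006)); print(nm,[(round(e[i],3),h[i]) for i in range(len(h)) if h[i]>15])
    for lo,hi in((.024,.036),(.054,.066),(.13,.15)):
        s=w[(z>lo)&(z<hi)]
        if len(s)>10:
            r=cv2.minAreaRect((s[:,:2]*1000).astype(np.float32)); print(nm,lo,r)
E
```

```text
[ 0.60473307 -0.00398679 -0.0025996 ] [ 0.66954953 -1.89643622 -0.75477015] [ 0.41811602 -0.0767387  -0.00180507]
A [(np.float64(-0.01), np.int64(148)), (np.float64(-0.004), np.int64(9298)), (np.float64(0.002), np.int64(1053)), (np.float64(0.008), np.int64(107)), (np.float64(0.014), np.int64(121)), (np.float64(0.02), np.int64(175)), (np.float64(0.026), np.int64(2613)), (np.float64(0.032), np.int64(373)), (np.float64(0.038), np.int64(356)), (np.float64(0.044), np.int64(169)), (np.float64(0.05), np.int64(206)), (np.float64(0.056), np.int64(1323)), (np.float64(0.062), np.int64(432)), (np.float64(0.068), np.int64(67)), (np.float64(0.074), np.int64(76)), (np.float64(0.08), np.int64(71)), (np.float64(0.086), np.int64(81)), (np.float64(0.092), np.int64(76)), (np.float64(0.098), np.int64(85)), (np.float64(0.104), np.int64(120)), (np.float64(0.11), np.int64(85)), (np.float64(0.116), np.int64(57)), (np.float64(0.122), np.int64(61)), (np.float64(0.128), np.int64(104)), (np.float64(0.134), np.int64(168)), (np.float64(0.14), np.int64(285)), (np.float64(0.176), np.int64(21)), (np.float64(0.182), n
[... 2349 characters left out ...]
.014), np.int64(120)), (np.float64(0.02), np.int64(120)), (np.float64(0.026), np.int64(110)), (np.float64(0.032), np.int64(113)), (np.float64(0.038), np.int64(127)), (np.float64(0.044), np.int64(145)), (np.float64(0.05), np.int64(88)), (np.float64(0.056), np.int64(67)), (np.float64(0.062), np.int64(39)), (np.float64(0.068), np.int64(62)), (np.float64(0.074), np.int64(47)), (np.float64(0.08), np.int64(69)), (np.float64(0.086), np.int64(331)), (np.float64(0.092), np.int64(162))]
C 0.024 ((519.861328125, -190.42184448242188), (182.73182678222656, 158.68243408203125), 55.773311614990234)
C 0.054 ((530.112548828125, -217.73704528808594), (133.82240295410156, 56.83555221557617), 88.12745666503906)
```

View pics/cA.png

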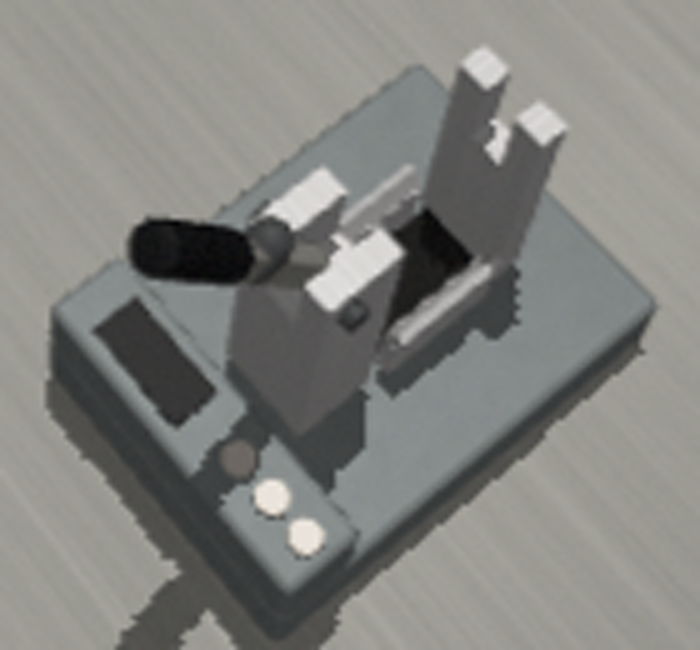

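View pics/cC.png

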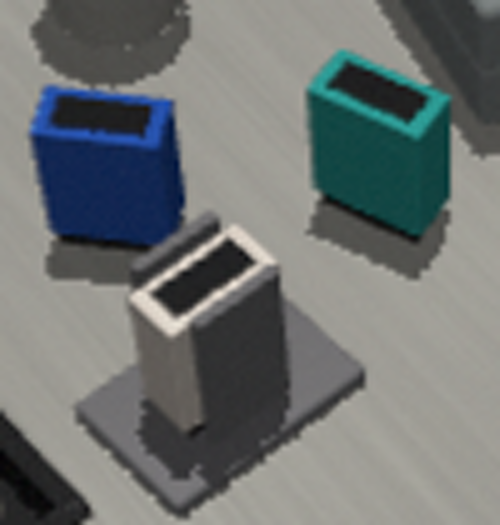

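Crop A shows the coder with a 190 x 130 mm base, 30 mm high, and post tops at 140 mm, which matches the one described. Coder B is larger, with its base at about 40 mm and posts at about 190 mm. Crop C confirms the white cartridge in its stand, so I'll fit poses from corner pixels.

```bash
cat > fit.py <<'E'
from h import *
from scipy.optimize import least_squares
def fit(n,M,px,x0,pr=None):
    M=np.array(M,float)/1000; px=np.array(px,float)
    def W(q): 
        c,s=np.cos(q[2]),np.sin(q[2]); return np.stack([q[0]+c*M[:,0]-s*M[:,1],q[1]+s*M[:,0]+c*M[:,1],M[:,2]],-1)
    r=least_squares(lambda q:(proj(n,W(q))-px).ravel(),x0,loss='soft_l1'); return r.x,(proj(n,W(r.x))-px).round(1)
E
python3 - <<'E'
from fit import *
A={(-44,-20,140):(487,46),(-32,-20,140):(460,70),(-44,20,140):(567,128),(-32,20,140):(541,147),(32,-20,142):(322,168),(32,20,142):(403,252),(66,20,142):(330,312),(-75,65,30):(655,302),(-75,-65,30):(420,66),(115,-65,60):(53,312),(115,65,60):(292,595),(80,65,60):(355,537)}
q,r=fit('scene',list(A),[(280+u/5,275+v/5) for u,v in A.values()],[.49,.187,0]); print('coder',q,r.tolist())
S={(-30,-15,90):(238,226),(-30,15,90):(278,262),(30,15,90):(175,335),(30,-15,90):(130,296)}
q,r=fit('scene',list(S),[(190+u/5,145+v/5) for u,v in S.values()],[.5,-.2,0]); print('cart',q,r.tolist())
S={(55,-37.5,10):(78,410),(55,37.5,10):(180,512),(-55,37.5,10):(365,372)}
q,r=fit('scene',list(S),[(190+u/5,145+v/5) for u,v in S.values()],[.5,-.2,0]); print('stand',q,r.tolist())
W=cloud('scene',np.load('pics/scene0.npy'))
w=W[180:248,195:268].reshape(-1,3);s=w[(w[:,2]>.08)&(w[:,2]<.1)];print(cv2.minAreaRect((s[:,:2]*1000).astype(np.float32)))
w=W[275:405,280:420].reshape(-1,3);s=w[(w[:,2]>.15)&(w[:,2]<.3)];print(len(s),s[s[:,2].argmax()],s[s[:,0].argmax()])
W=cloud('side',np.load('pics/side0.npy')); w=W[255:330,160:260].reshape(-1,3);s=w[(w[:,2]>.024)&(w[:,2]<.036)];print(cv2.minAreaRect((s[:,:2]*1000).astype(np.float32)))
p=cv2.imread('pics/side0.png'); crop(p,130,190,270,340,5,'pics/sA.png')
p=cv2.imread('pics/side0.png'); crop(p,240,165,340,240,7,'pics/sC.png')
E
```

```text
coder [0.48915266 0.18807576 0.01839612] [[-0.6, 0.0], [-0.2, -1.0], [0.0, 0.1], [0.2, 0.2], [0.2, -0.2], [0.4, 0.6], [-0.2, 0.7], [1.7, 0.2], [-0.2, -1.9], [-1.5, -0.8], [-0.8, 1.0], [2.0, -0.4]]
cart [ 0.52783807 -0.17434046  0.09899165] [[0.0, -1.1], [1.1, -0.2], [-0.4, 0.9], [-0.4, 0.2]]
stand [ 0.52771074 -0.17343326  0.10682296] [[-1.1, -0.2], [0.0, 0.4], [1.1, -0.3]]
((529.502685546875, -177.15213012695312), (60.93128967285156, 49.16666030883789), 5.868890285491943)
405 [0.61549045 0.19160331 0.25042934] [0.62468657 0.18755126 0.24178013]
((507.1335754394531, 190.03152465820312), (188.69752502441406, 134.00926208496094), 1.0094363689422607)
```

View pics/sA.png

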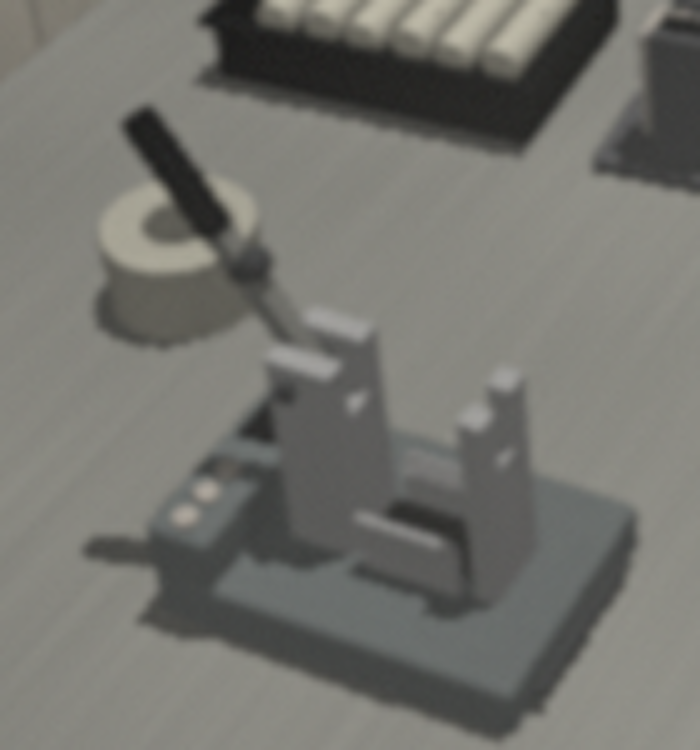

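View pics/sC.png

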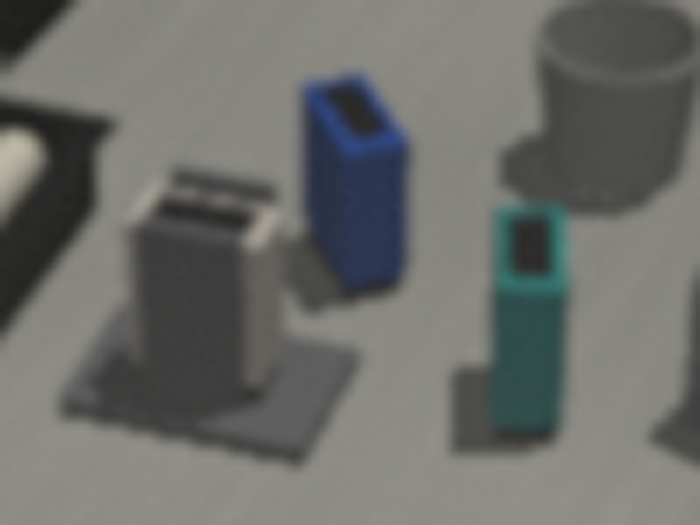

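```bash
cat >> h.py <<'E'
def down(yaw): # tool down, jaw axis at yaw
    c,s=np.cos(yaw),np.sin(yaw); return R.from_matrix(np.array([[c,s,0],[s,-c,0],[0,0,-1]])).as_quat()
def best(pos,yaw):
    o=[]
    j0=np.array(bot.read_joints())
    for y in (yaw,yaw+np.pi):
        q=down(y); j=bot.ik(pos,q)
        if j is not None: o.append((np.abs(np.array(j)-j0).max(),q,y,j))
    o.sort(key=lambda a:a[0]); return o
def wristpose():
    T=np.eye(4);T[:3,:3]=R.from_quat(bot.read_ee_rot()).as_matrix();T[:3,3]=bot.read_position();return T@np.array(bot.camera_model('wrist')['tool_from_camera'])
def wgrab(name):
    T=wristpose(); p,d=bot.grab_frame('wrist'); cv2.imwrite(f'pics/{name}.png',p); np.savez(f'pics/{name}.npz',T=T,d=d); return p,d,T
def wcloud(d,T):
    m=bot.camera_model('wrist'); v,u=np.mgrid[:d.shape[0],:d.shape[1]]
    P=np.stack([(u-m['cx'])/m['fx']*d,(v-m['cy'])/m['fy']*d,d],-1); W=P@T[:3,:3].T+T[:3,3]; W[d==0]=np.nan; return W
def wproj(T,P):
    m=bot.camera_model('wrist'); p=(np.atleast_2d(P)-T[:3,3])@T[:3,:3]; return np.stack([m['fx']*p[:,0]/p[:,2]+m['cx'],m['fy']*p[:,1]/p[:,2]+m['cy']],-1)
E
python3 - <<'E'
from h import *
for nm,u,v,z in(('blue',211,165,.08),('teal',265,162,.08),('cup',211,125,.07)): print(nm,onz('scene',u,v,z))
print(R.from_quat(bot.read_ee_rot()).as_matrix().round(2).tolist())
W=[.5277,-.1739,.20]
for o in best(W,.10): print(o[0],o[2],np.round(o[3],2))
o=best(W,.10)[0]
bot.move_ptp(W,o[1]); print(bot.read_time(),bot.read_position())
wgrab('w1')
print(bot.camera_model('wrist'))
E
```

```text
blue [ 0.50406236 -0.293385    0.08      ]
teal [ 0.40225581 -0.22698059  0.08      ]
cup [ 0.43067407 -0.41149547  0.07      ]
[[0.27, -0.96, -0.0], [-0.96, -0.27, 0.0], [-0.0, 0.0, -1.0]]
0.9816692246316674 0.1 [-0.32  0.33 -0.13  1.12  0.    1.15]
3.5599216876571886 3.241592653589793 [-0.32  0.33 -0.13  1.12  0.   -1.99]
1.95 [ 0.52737176 -0.1747876   0.20009277]
{'fx': 351.75289706964634, 'fy': 351.75289706964634, 'cx': 275.3960077257062, 'cy': 208.46234238800292, 'tool_from_camera': array([[ 9.99999130e-01,  1.29568161e-03, -2.48826871e-04,
        -2.53244378e-05],
       [-1.15649844e-03,  9.51600267e-01,  3.07336290e-01,
        -7.98805856e-02],
       [ 6.34993695e-04, -3.07335734e-01,  9.51600937e-01,
        -1.42052109e-01],
       [ 0.00000000e+00,  0.00000000e+00,  0.00000000e+00,
         1.00000000e+00]])}
```

View pics/w1.png

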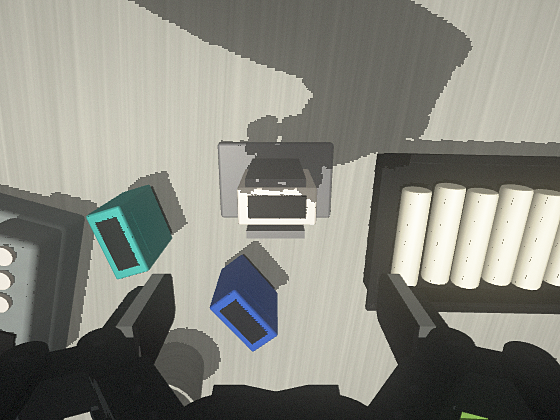

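The wrist picture shows the white cartridge top at about (238..315, 188..225), with the blue and turquoise blocks to its left. The tray's near edge is at u≈370.

```bash
python3 - <<'E'
from h import *
p=cv2.imread('pics/w1.png'); crop(p,205,130,345,250,5,'pics/w1c.png')
z=np.load('pics/w1.npz'); W=wcloud(z['d'],z['T'])
for uv in ((275,190),(275,207),(350,250),(372,260),(376,200),(378,160),(380,250),(275,150)): print(uv,W[uv[1],uv[0]].round(4))
s=W[180:232,225:325].reshape(-1,3); s=s[(s[:,2]>.082)&(s[:,2]<.0935)]; print(len(s),cv2.minAreaRect((s[:,:2]*1000).astype(np.float32)))
E
```

```text
(275, 190) [ 0.5257 -0.162   0.0904]
(275, 207) [ 0.527  -0.175   0.0907]
(350, 250) [ 0.6145 -0.2447 -0.0026]
(372, 260) [ 0.6236 -0.2324  0.0444]
(376, 200) [ 0.6261 -0.1823  0.0145]
(378, 160) [ 0.6232 -0.1448  0.0064]
(380, 250) [ 0.6293 -0.2218  0.0438]
(275, 150) [ 0.5238 -0.1447  0.0096]
3304 ((528.389892578125, -176.18736267089844), (60.101070404052734, 32.86908721923828), 5.666656494140625)
```

View pics/w1c.png

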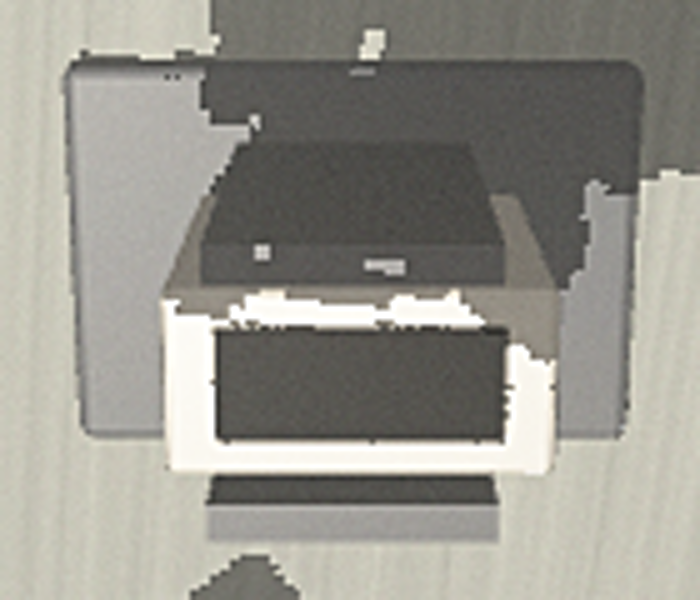

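```bash
cat >> h.py <<'E'
def wonz(T,u,v,z):
    m=bot.camera_model('wrist'); r=T[:3,:3]@np.array([(u-m['cx'])/m['fx'],(v-m['cy'])/m['fy'],1]); c=T[:3,3]; return c+r*(z-c[2])/r[2]
E
python3 - <<'E'
from h import *
T=np.load('pics/w1.npz')['T']
C=[wonz(T,205+u/5,130+v/5,.09) for u,v in((163,292),(557,292),(552,470),(168,470))]
print(np.round(C,4).tolist(),np.mean(C,0)); print(wonz(T,*(205+354/5,130+62/5),.01),wonz(T,*(205+354/5,130+436/5),.01))
e=C[1]-C[0]; print(np.arctan2(e[1],e[0]))
# tool x-offset to tray
ax=np.array([np.cos(.1),np.sin(.1)])
for P in((.6236,-.2324),(.6293,-.2218)): print((np.array(P)-[.5285,-.1755])@ax)
E
```

```text
[[0.4981, -0.1637, 0.09], [0.5561, -0.1578, 0.09], [0.5591, -0.1858, 0.09], [0.5007, -0.1916, 0.09]] [ 0.52847369 -0.17471669  0.09      ]
[ 0.52386378 -0.13746857  0.01      ] [ 0.53126443 -0.2112371   0.01      ]
0.09981853207956885
0.0889443747107358
0.09567413266927687
```

```bash
python3 - <<'E'
from h import *
c=np.array([.528,-.1745]); q=down(.1)
err=np.array([.5277,-.1739])-np.array(bot.read_position())[:2]
print(err)
bot.movel([*(c+err),.12],q.tolist(),velocity=.15); print(bot.read_position(),bot.read_force())
r=bot.movel([*(c+err),.046],velocity=.12,f_stop=8); print(r,bot.read_position(),bot.read_force())
wgrab('w2')
if not r:
    bot.clamp(40); print(bot.read_finger_gap(),bot.read_force(),bot.read_position())
print(bot.read_time()); wgrab('w3')
p=cv2.imread('pics/w3.png')
E
```

```text
[0.00034958 0.00101477]
[ 0.52868311 -0.17395458  0.1206004 ] [-0.02317261  0.17620452  0.69622777]
False [ 0.52913769 -0.17374474  0.04682659] [ 0.79939196  0.20534063 -0.04668951]
0.6965199912589277 [-0.08192673  0.14960193  5.52692257] [ 0.52914565 -0.17377109  0.04697785]
3.8583
```

View pics/w3.png

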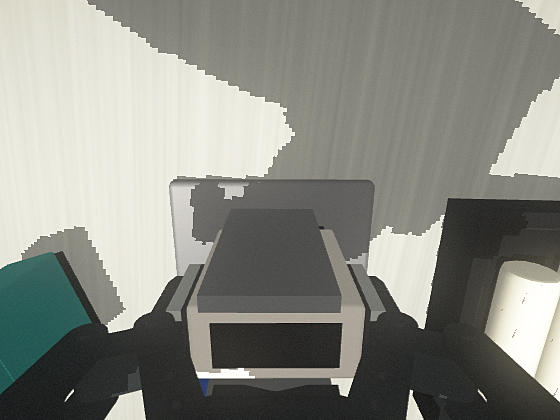

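The jaws hold both ends at a gap of 59 mm. I'll lift, carry to the open bench and set it down.

```bash
python3 - <<'E'
from h import *
P=np.array(bot.read_position())
bot.movel([P[0],P[1],.165],velocity=.12); print(bot.read_position(),bot.read_finger_gap(),bot.read_force())
bot.movel([.45,.01,.165],down(.018).tolist(),velocity=.15); print(bot.read_position(),bot.read_time())
p,d=bot.grab_frame('scene'); cv2.imwrite('pics/s2.png',p)
E
```

```text
[ 0.52841597 -0.17351811  0.1640763 ] 0.6970817125379157 [-1.00136863 -0.33199581 -1.65751105]
[0.45031043 0.00959125 0.1650225 ] 6.5333
```

View pics/s2.png

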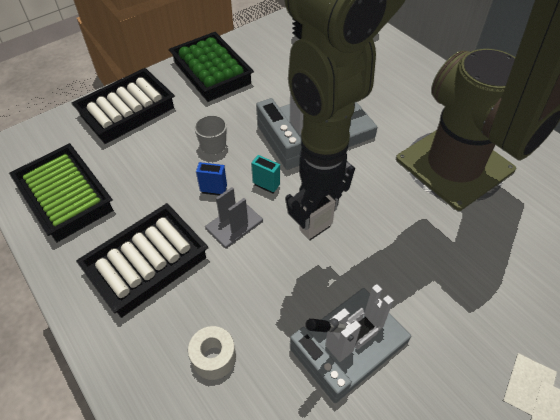

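The cartridge is held upright at (320,215), the stand is empty, and the area below is clear.

```bash
python3 - <<'E'
from h import *
bot.movel([.45,.01,.05],velocity=.15)
r=bot.movel([.45,.01,.030],velocity=.03,f_stop=3); print(r,bot.read_position(),bot.read_force())
bot.open(); P=bot.read_position()
bot.movel([P[0],P[1],.18],velocity=.15); print(bot.read_position())
for o in best([.45,.01,.18],.018+np.pi/2): print(o[0],o[2])
o=best([.45,.01,.18],.018+np.pi/2)[0]
bot.move_ptp([.45,.01,.18],o[1]); print(bot.read_position(),bot.read_time())
p,d,T=wgrab('w4')
W=wcloud(d,T); w=W.reshape(-1,3); m=(np.abs(w[:,0]-.45)<.06)&(np.abs(w[:,1]-.01)<.06)&(w[:,2]>.072)&(w[:,2]<.09); s=w[m]; print(len(s),cv2.minAreaRect((s[:,:2]*1000).astype(np.float32)),np.median(s[:,2]))
E
```

```text
True [0.45032755 0.01005877 0.03671608] [-0.77850574  0.03485693  3.06737075]
[0.44865282 0.0099875  0.17921995]
1.5708156527586654 1.5887963267948966
4.712408306348458 4.7303889803846895
[0.4497404  0.01000672 0.17965364] 10.8833
3247 ((449.2932434082031, 9.03492259979248), (59.210060119628906, 29.981311798095703), 1.2276138067245483) 0.079578325642713
```

View pics/w4.png

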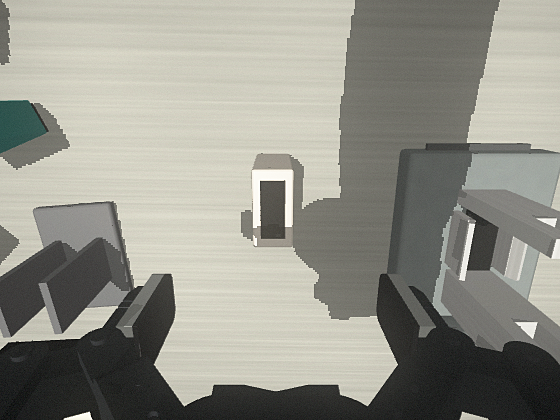

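Cartridge stands upright on the bench at (272,205). Before regrasping, I'll look at the cradle from above with empty fingers.

```bash
python3 - <<'E'
from h import *
bot.movel([.47,.188,.25],velocity=.25); print(bot.read_position(),bot.read_time())
p,d,T=wgrab('w5')
uv=wproj(T,[.489,.188,.1])[0]; print(uv)
u,v=map(int,uv); crop(p,max(u-90,0),max(v-75,0),u+90,v+75,4,'pics/w5c.png'); print(max(u-90,0),max(v-75,0))
E
```

```text
[0.46932931 0.1870904  0.24935927] 11.85
[274.88753501 213.80844288]
184 138
```

View pics/w5c.png

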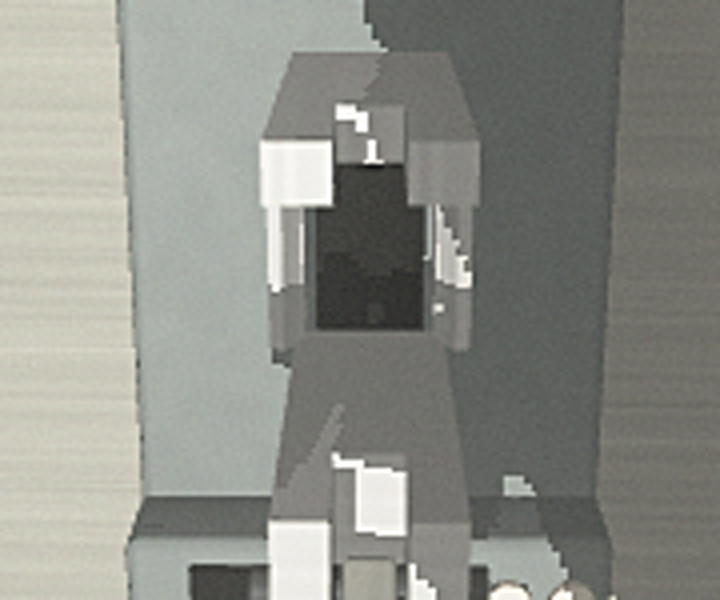

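View pics/w5.png

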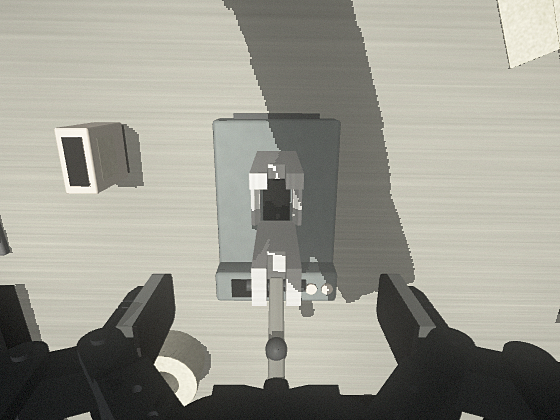

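```bash
python3 - <<'E'
from h import *
from scipy.optimize import least_squares
T=np.load('pics/w5.npz')['T']
A={(-44,-20,140):(260,141),(-44,20,140):(479,141),(-32,-20,140):(262,206),(-32,20,140):(478,206),(32,-20,142):(270,521),(32,20,142):(470,521),(80,-65,60):(129,540),(80,65,60):(609,538)}
M=np.array(list(A))/1000; px=np.array([(184+u/4,138+v/4) for u,v in A.values()])
def W(q):
    c,s=np.cos(q[2]),np.sin(q[2]); return np.stack([q[0]+c*M[:,0]-s*M[:,1],q[1]+s*M[:,0]+c*M[:,1],M[:,2]],-1)
for k in (6,8):
    r=least_squares(lambda q:(wproj(T,W(q))-px)[:k].ravel(),[.489,.188,.018]); print(r.x,(wproj(T,W(r.x))-px).round(1).tolist())
C=[wonz(T,*px[i],M[i,2]).round(4).tolist() for i in range(8)];print(C)
E
```

```text
[0.48836354 0.18932572 0.02015956] [[-0.1, 0.0], [0.2, -0.0], [-0.2, -0.2], [0.1, -0.3], [-0.4, 0.3], [0.4, 0.3], [-1.6, 0.2], [2.0, 0.7]]
[0.48830904 0.18929323 0.01994278] [[-0.1, -0.1], [0.2, -0.1], [-0.2, -0.3], [0.0, -0.4], [-0.4, 0.3], [0.3, 0.3], [-1.7, 0.2], [2.0, 0.7]]
[[0.4448, 0.1685, 0.14], [0.444, 0.2083, 0.14], [0.457, 0.1688, 0.14], [0.4562, 0.2086, 0.14], [0.5205, 0.1703, 0.142], [0.5197, 0.2097, 0.142], [0.5693, 0.1277, 0.06], [0.5663, 0.2537, 0.06]]
```

```bash
python3 - <<'E'
from h import *
q=down(.019+np.pi/2).tolist()
bot.movel([.4505,.0105,.18],q,velocity=.25); P=bot.read_position(); print(P)
bot.movel([.4505,.0105,.10],velocity=.2); print(bot.read_position())
r=bot.movel([.4505,.0105,.0395],velocity=.12,f_stop=8); print(r,bot.read_position(),bot.read_force())
if not r:
    bot.clamp(40); print(bot.read_finger_gap(),bot.read_position(),bot.read_force())
wgrab('w6'); print(bot.read_time())
E
```

```text
[0.45076287 0.01058    0.18033809]
[0.45103543 0.01127021 0.10053624]
False [0.45152089 0.01054928 0.04039792] [-0.27137818 -0.13090108 -0.33095117]
0.34285874548867223 [0.45067673 0.01047951 0.0397043 ] [-0.23699832 -0.16816994  2.02217026]
14.6167
```

View pics/w6.png

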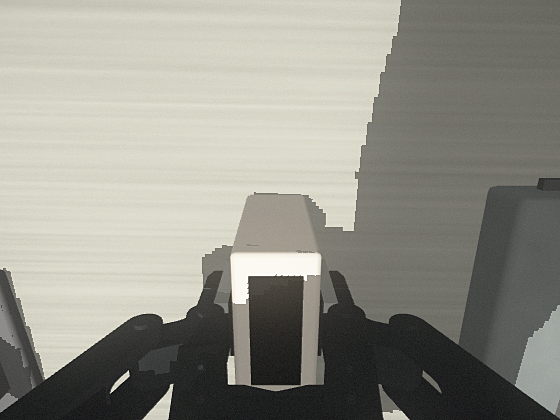

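```bash
python3 - <<'E'
from h import *
T=np.load('pics/w6.npz')['T']; P=bot.read_position()
for uv in((276,253),(276,386),(231,253),(322,253)): print(wonz(T,*uv,.08)-P)
E
```

```text
[-0.03119437  0.00088628  0.04030288]
[0.02164162 0.00197636 0.04030288]
[-0.03090322 -0.01336532  0.04030288]
[-0.03149193  0.01545172  0.04030288]
```

```bash
python3 - <<'E'
from h import *
P=bot.read_position()
bot.movel([P[0],P[1],.215],velocity=.2)
t=np.array([.4895,.1883])
bot.movel([*t,.21],velocity=.2); P=np.array(bot.read_position()); print(P)
bot.movel([*(2*t-P[:2]),.20],velocity=.1); P=bot.read_position(); print(P,bot.read_finger_gap(),bot.read_time(),R.from_quat(bot.read_ee_rot()).as_matrix().round(4).tolist())
p,d,T=wgrab('w7')
p,d=bot.grab_frame('scene'); crop(p,280,235,420,405,4,'pics/s3.png')
p,d=bot.grab_frame('side'); crop(p,130,170,270,340,4,'pics/d3.png')
E
```

```text
[0.48894165 0.18739065 0.20966399]
[0.48928262 0.18796948 0.19959511] 0.3427361720957401 16.95 [[-0.0176, 0.9998, -0.0016], [0.9998, 0.0176, -0.0008], [-0.0008, -0.0017, -1.0]]
```

View pics/w7.png

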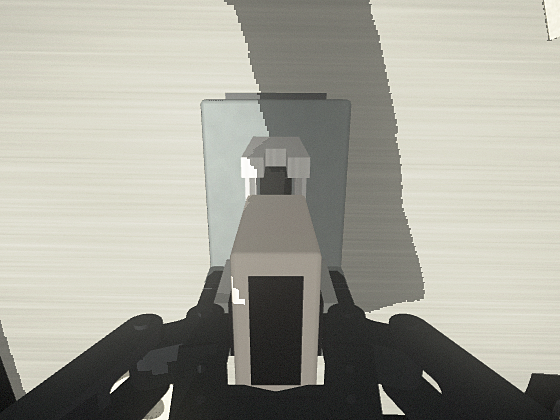

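View pics/s3.png

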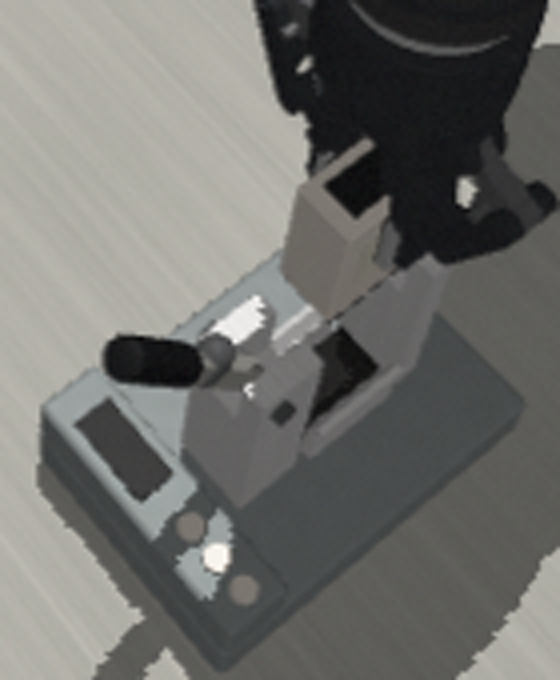

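View pics/d3.png

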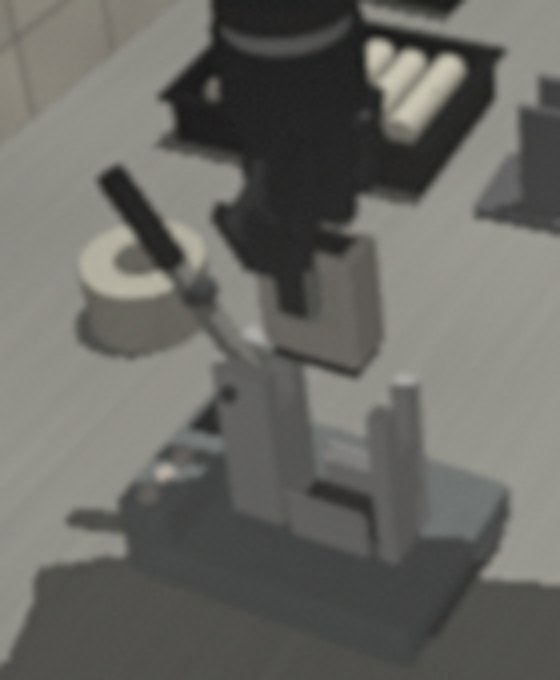

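```bash
python3 - <<'E'
from fit import *
M=[(30,-15,240),(30,15,240),(30,-15,168),(30,15,168)]
px=[(305,183),(344,234),(281,275),(330,318)]
q,r=fit('scene',M,[(280+u/4,235+v/4) for u,v in px],[.489,.188,.02]);print(q,r.tolist())
a=np.array([.4892,.1881]);c,s=np.cos(.0184),np.sin(.0184)
print(((proj('scene',[[a[0]+c*.03+s*.015,a[1]-c*.015,.24],[a[0]+c*.03-s*.015,a[1]+c*.015,.24]])-[280,235])*4).round(1))
E
```

```text
[ 0.48648846  0.18804031 -0.006727  ] [[-1.2, -0.5], [2.4, 1.0], [-0.1, -2.2], [-0.0, 0.6]]
[[294.5 186. ]
 [349.3 241.8]]
```

```bash
python3 - <<'E'
from h import *
t=np.array([.4895,.1883])
q=down(.019+np.pi/2).tolist()
P=np.array(bot.read_position()); off=np.array([.0003,.0005])
r=bot.movel([*(t+off),.150],q,velocity=.1,f_stop=6); print(r,bot.read_position(),bot.read_force())
if not r:
    r=bot.movel([*(t+off),.100],velocity=.06,f_stop=6); print(r,bot.read_position(),bot.read_force())
if not r:
    r=bot.movel([*(t+off),.0795],velocity=.03,f_stop=4); print(r,bot.read_position(),bot.read_force())
print(bot.read_time())
p,d,T=wgrab('w8')
p,d=bot.grab_frame('scene'); crop(p,280,235,420,405,4,'pics/s4.png')
p,d=bot.grab_frame('side'); crop(p,130,170,270,340,4,'pics/d4.png')
E
```

```text
False [0.4900675  0.18891329 0.15033587] [ 0.93573648 -0.56140562 -1.08531922]
False [0.49012281 0.18894005 0.10026335] [ 0.29117667 -0.02699134 -1.49218487]
False [0.48946883 0.18867629 0.07962015] [-0.80562711 -0.28938987  1.39384822]
19.5667
```

View pics/s4.png

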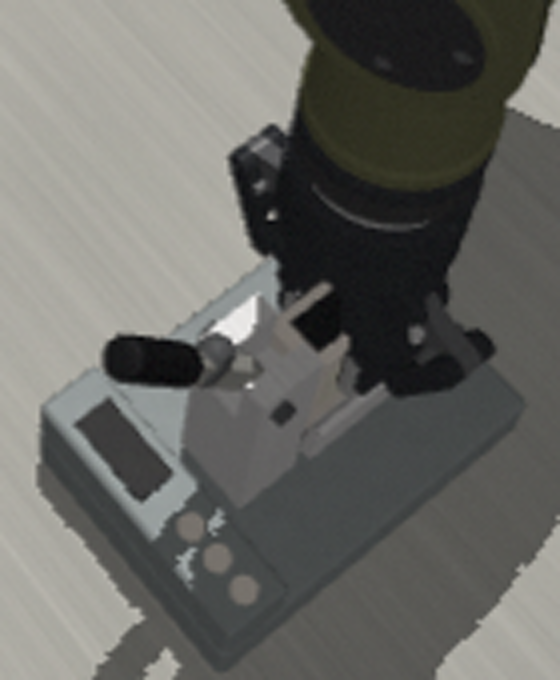

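View pics/d4.png

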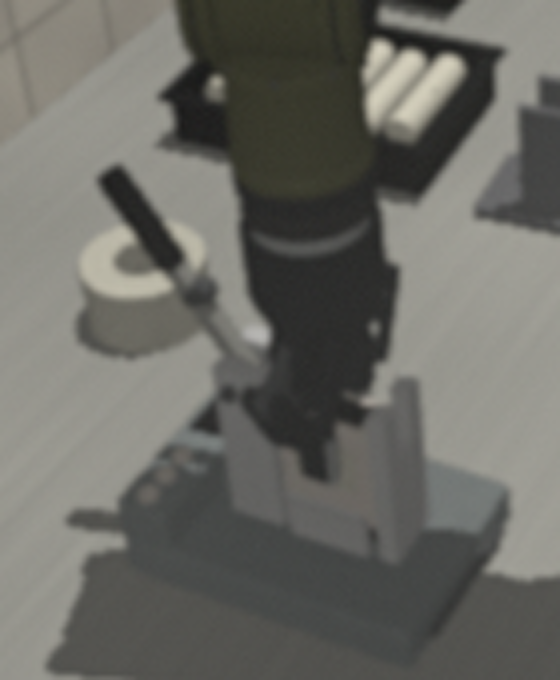

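It went in without side contact and the floor took about 3 N at TCP 0.0796. I'll release, back straight out and look.

```bash
python3 - <<'E'
from h import *
bot.open(); P=bot.read_position(); print(P,bot.read_force())
bot.movel([P[0],P[1],.16],velocity=.08)
bot.movel([P[0]-.015,P[1],.31],velocity=.25); print(bot.read_position(),bot.read_time())
p,d,T=wgrab('w9')
p,d=bot.grab_frame('scene'); crop(p,280,235,420,405,4,'pics/s5.png'); np.save('pics/s5.npy',d)
W=cloud('scene',d).reshape(-1,3); m=(abs(W[:,0]-.49)<.025)&(abs(W[:,1]-.188)<.012)&(W[:,2]>.07); print(m.sum(),np.percentile(W[m,2],[5,25,50,75,95]))
s=W[(W[:,2]>.19)&(W[:,0]>.55)&(W[:,0]<.68)&(abs(W[:,1]-.19)<.02)]; print(len(s),s.max(0),s.min(0)); c=s-[.544,.189,.128]; print(np.median(np.arctan2(c[:,2],-c[:,0])))
E
```

```text
[0.4898376  0.18881288 0.07948477] [-0.35558728 -0.57558464  0.51773111]
[0.47441429 0.1886191  0.3086605 ] 22.2083
2666 [0.11963876 0.45811759 0.51766241 0.56765885 0.70971789]
279 [0.6244803  0.19755712 0.25187271] [0.57956203 0.18055031 0.19272451]
2.1064103365401783
```

View pics/w9.png

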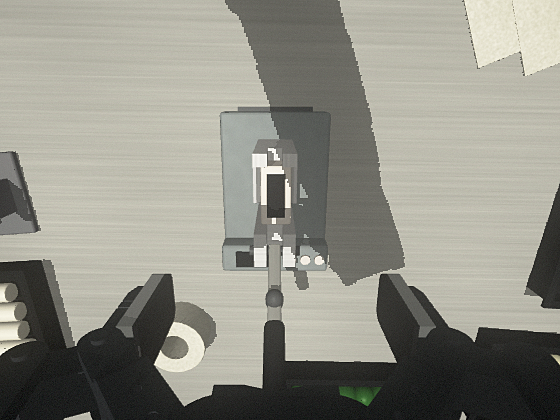

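View pics/s5.png

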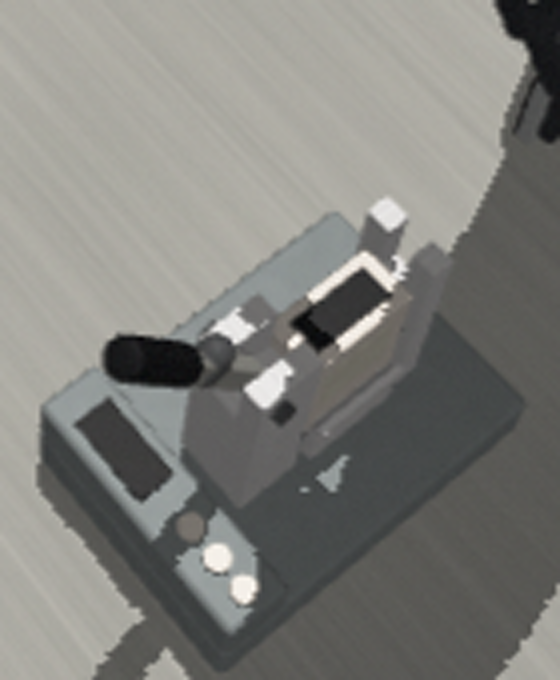

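The cartridge stands upright between the posts with its top at about 0.12, 8 mm proud as expected. Next I'll close the fingers, go behind the lever and push it upright.

```bash
python3 - <<'E'
from h import *
bot.clamp(20); print(bot.read_finger_gap())
q=down(.019+np.pi/2).tolist()
try:
    bot.movel([.672,.192,.31],q,velocity=.25)
    bot.movel([.672,.192,.222],velocity=.2); print(bot.read_position(),bot.read_force(),bot.read_time())
except bot.MotionError as e: print(e)
p,d=bot.grab_frame('side'); crop(p,100,130,270,310,4,'pics/d6.png')
p,d=bot.grab_frame('scene'); crop(p,260,235,420,405,4,'pics/s6.png')
E
```

```text
0.000497308231508947
[0.67156808 0.19218709 0.22347297] [-0.52447136 -0.36574035 -0.03246186] 24.6083
```

View pics/d6.png

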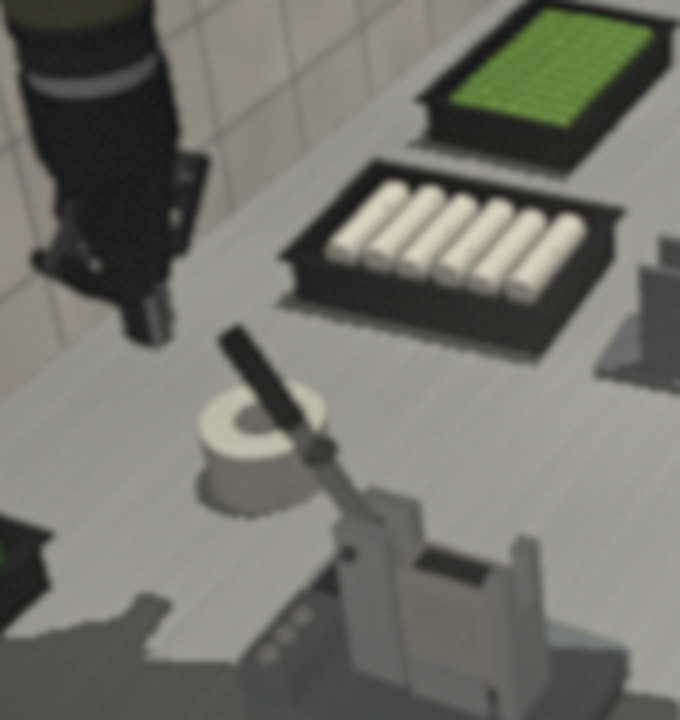

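View pics/s6.png

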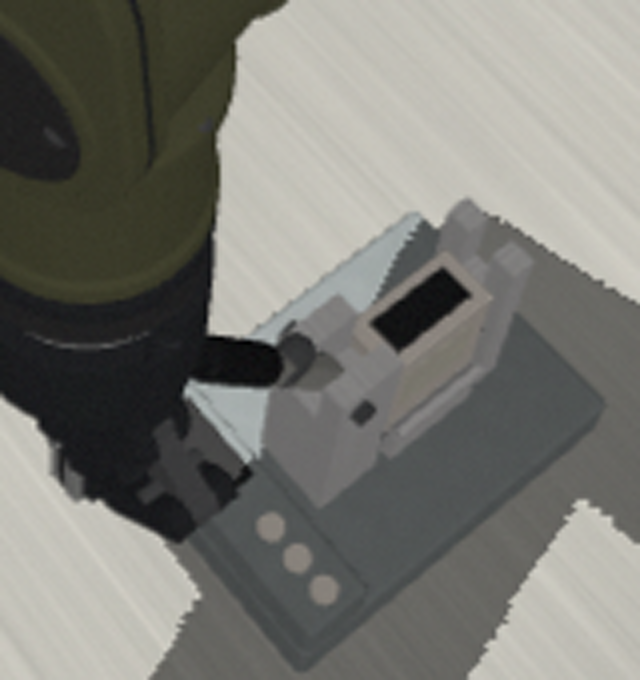

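```bash
cat > push.py <<'E'
from h import *
H=np.array([.489+.055,.128]); 
def wp(th,r,pen=0.0):
    d=np.array([-np.cos(th),np.sin(th)]); n=np.array([np.sin(th),np.cos(th)])
    c=H+r*d+(.009-pen)*n; x=c[0]+.011; return [x,.1883+.019*(x-.489),c[1]]
def go(P,v=.1,f=40):
    r=bot.movel([float(a) for a in P],velocity=v,f_stop=f); print(np.round(P,4),r,np.round(bot.read_position(),4),np.round(bot.read_force(),1)); return r
E
python3 - <<'E'
from push import *
y=.191
for x,z in((.64,.218),(.60,.228),(.564,.240)):
    if go((x,.1883+.019*(x-.489),z)): break
print(bot.read_time())
p,d=bot.grab_frame('side'); crop(p,100,130,270,310,4,'pics/d7.png')
E
```

```text
[0.64   0.1912 0.218 ] False [0.6408 0.1914 0.2192] [-0.7 -0.5  0.7]
[0.6    0.1904 0.228 ] False [0.6025 0.1907 0.2295] [5.  0.1 4.4]
[0.564  0.1897 0.24  ] False [0.563  0.1895 0.2391] [ 0.4 -0.1 -0.3]
26.275
```

View pics/d7.png

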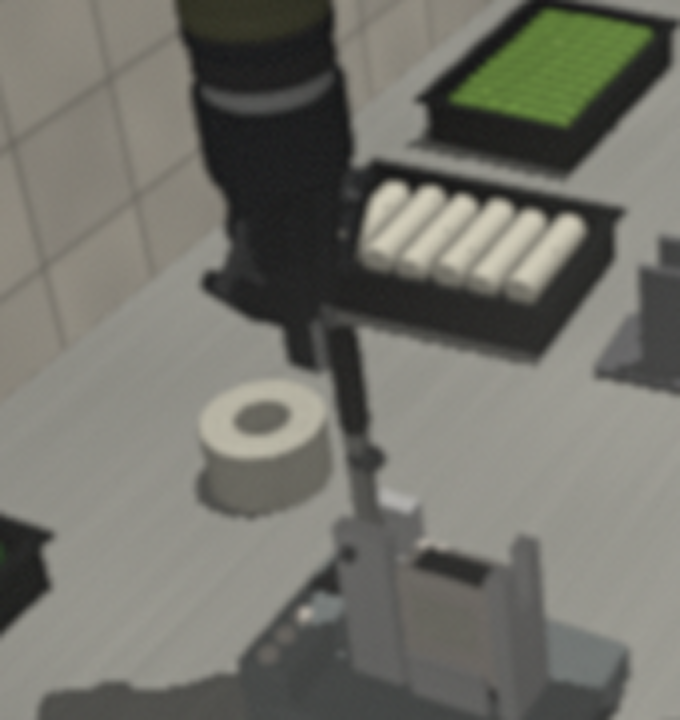

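The lever is nearly upright, with the fingers behind its grip at about (320,340). I'll follow the arc over and down.

```bash
python3 - <<'E'
from push import *
for th,r in((1.4,.114),(1.2,.116),(1.0,.118),(.8,.121),(.6,.125),(.42,.129),(.28,.132)):
    if go(wp(th,r),.12): break
print(bot.read_time())
p,d=bot.grab_frame('side'); crop(p,100,130,270,310,4,'pics/d8.png')
p,d=bot.grab_frame('scene'); crop(p,260,235,420,405,4,'pics/s8.png')
E
```

```text
[0.5445 0.1894 0.2419] False [0.544  0.1893 0.2416] [ 0.6 -0.3  0.2]
[0.5214 0.1889 0.2394] False [0.5211 0.1889 0.2393] [ 0.3 -0.2  0.4]
[0.4988 0.1885 0.2322] False [0.4985 0.1884 0.232 ] [ 0.1 -0.2 -0.1]
[0.4772 0.1881 0.2211] False [0.4768 0.188  0.2209] [ 0.3 -0.5  0.2]
[0.4569 0.1877 0.206 ] False [0.4566 0.1876 0.2059] [ 0.3 -0.2 -0.5]
[0.4409 0.1874 0.1888] False [0.4407 0.1873 0.1888] [0.2 0.4 0.9]
[0.4306 0.1872 0.1731] False [0.4304 0.1871 0.1732] [ 0.5  0.2 -0.7]
28.7
```

View pics/d8.png

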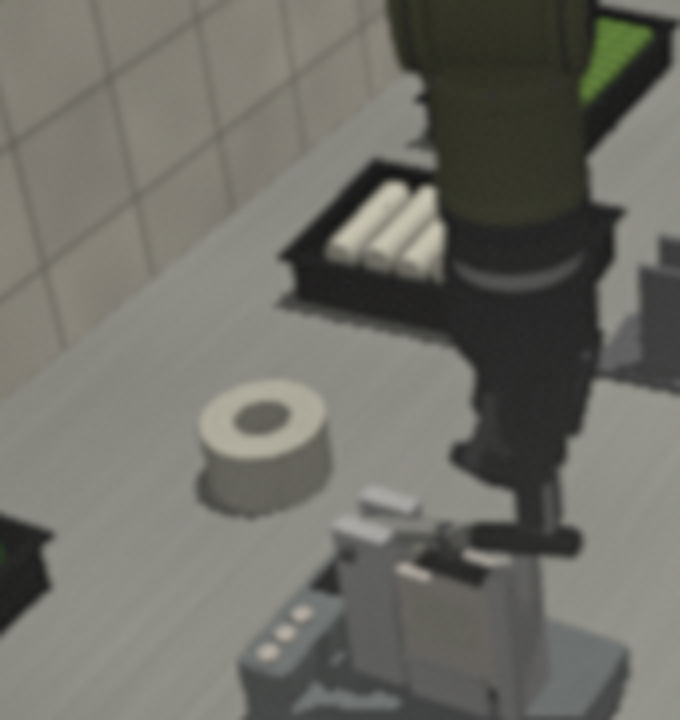

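View pics/s8.png

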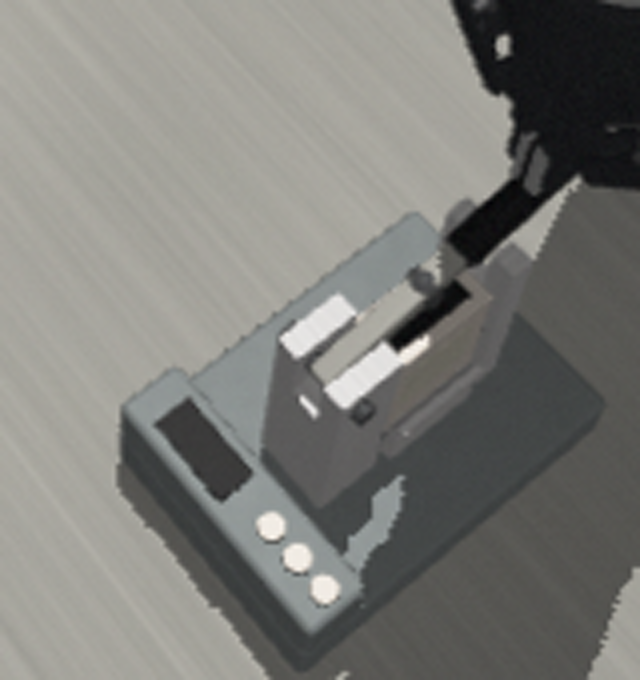

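The lever has followed to about 0.28 rad and lies over the cartridge. Now the final press in front of the fork.

```bash
python3 - <<'E'
from push import *
y=.1870
go((.423,y,.160),.08); 
for z in (.150,.143,.138,.135,.132):
    r=go((.4215,y,z),.04,35)
    if r: break
print(bot.read_time())
p,d=bot.grab_frame('side'); crop(p,130,200,270,310,5,'pics/d9.png')
p,d=bot.grab_frame('scene'); crop(p,280,255,420,375,5,'pics/s9.png')
E
```

```text
[0.423 0.187 0.16 ] False [0.4225 0.1869 0.1598] [-0.9  0.4 -0.8]
[0.4215 0.187  0.15  ] False [0.4213 0.1869 0.1498] [ 0.  -0.5  0.4]
[0.4215 0.187  0.143 ] False [0.4214 0.1869 0.1428] [ 1.2 -0.1  0.3]
[0.4215 0.187  0.138 ] False [0.4216 0.1869 0.1379] [ 0.2 -0.2  0.1]
[0.4215 0.187  0.135 ] False [0.4217 0.187  0.1367] [-4.6 -1.7 14.6]
[0.4215 0.187  0.132 ] False [0.4218 0.1871 0.1364] [-10.   -4.6  35.1]
30.6417
```

View pics/d9.png

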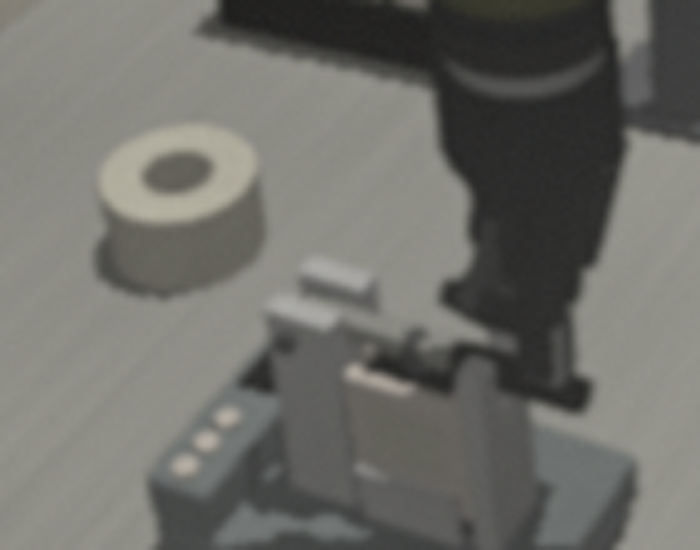

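View pics/s9.png

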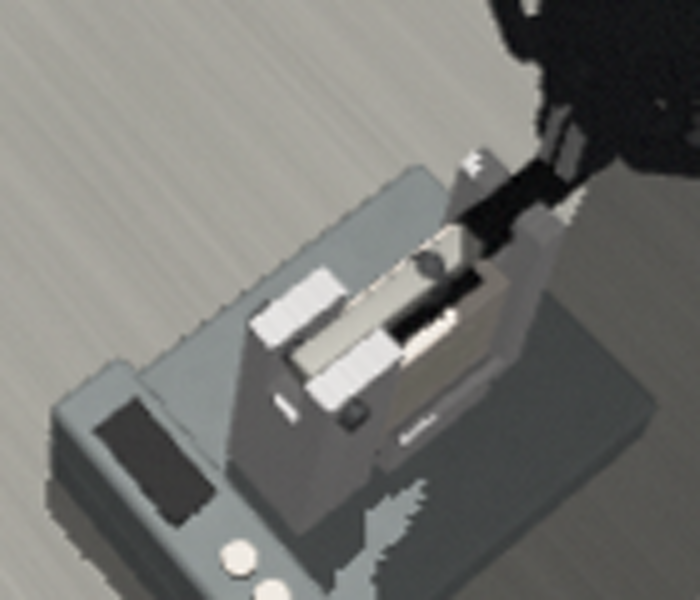

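Resistance rose stiffly at TCP z≈0.1365, where the closed grip's top should be (0.137). I'll back off and check the lever level and cartridge height.

```bash
python3 - <<'E'
from push import *
go((.4215,.187,.18),.1); go((.36,.187,.26),.2); bot.movel([.36,.0,.30],velocity=.25)
print(bot.read_time(),bot.read_force())
p,d=bot.grab_frame('side'); crop(p,130,200,270,310,5,'pics/d10.png')
p,d=bot.grab_frame('scene'); crop(p,280,255,420,375,5,'pics/s10.png'); np.save('pics/s10.npy',d); cv2.imwrite('pics/s10f.png',p)
W=cloud('scene',d)
w=W.reshape(-1,3); c,s=np.cos(.0184),np.sin(.0184)
X=(w[:,0]-.489)*c+(w[:,1]-.1883)*s; Y=-(w[:,0]-.489)*s+(w[:,1]-.1883)*c
for lo in range(-95,60,10):
    m=(X*1000>lo)&(X*1000<lo+10)&(abs(Y)<.004)&(w[:,2]>.1)&(w[:,2]<.2); print(lo+5,m.sum(),np.round(np.percentile(w[m,2],[50,90]),4) if m.sum() else '')
for ylo in(-15,-13,-11,-9,8,10,12): 
    m=(abs(X)<.02)&(Y*1000>ylo)&(Y*1000<ylo+2)&(w[:,2]>.08)&(w[:,2]<.2); print('cart',ylo,m.sum(),np.round(np.median(w[m,2]),4) if m.sum() else '')
E
```

```text
[0.4215 0.187  0.18  ] False [0.4213 0.1868 0.1794] [-0.2 -0.1  0.1]
[0.36  0.187 0.26 ] False [0.3601 0.187  0.2593] [ 0.4  0.3 -0.3]
32.95 [ 0.09660955 -0.27340561  0.31189626]
-90 0 
-80 21 [0.1358 0.1366]
-70 26 [0.1356 0.1379]
-60 24 [0.1357 0.1369]
-50 24 [0.1362 0.1379]
-40 25 [0.1363 0.137 ]
-30 30 [0.1354 0.137 ]
-20 37 [0.1345 0.1366]
-10 37 [0.1327 0.1348]
0 28 [0.1348 0.137 ]
10 38 [0.1329 0.1357]
20 35 [0.1327 0.1351]
30 28 [0.134  0.1359]
40 26 [0.1332 0.1351]
50 29 [0.1339 0.1356]
60 37 [0.1262 0.1345]
cart -15 15 0.1123
cart -13 0 
cart -11 0 
cart -9 11 0.1325
cart 8 26 0.1125
cart 10 27 0.112
cart 12 40 0.1108
```

View pics/s10.png

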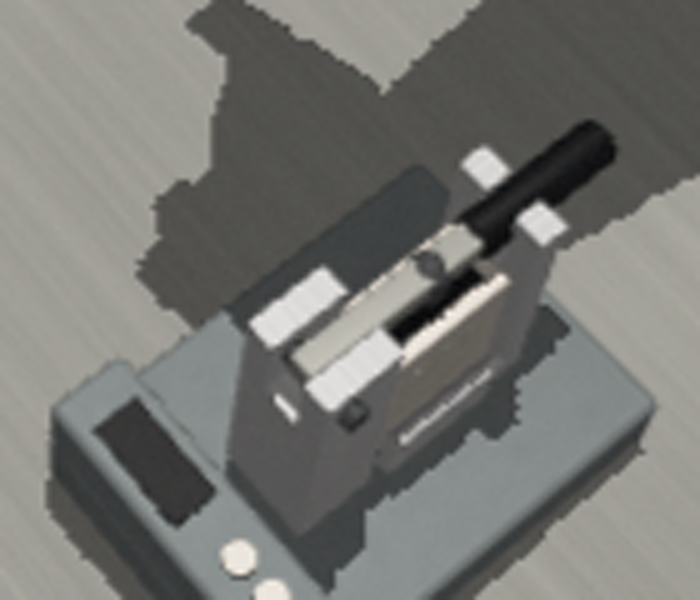

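View pics/d10.png

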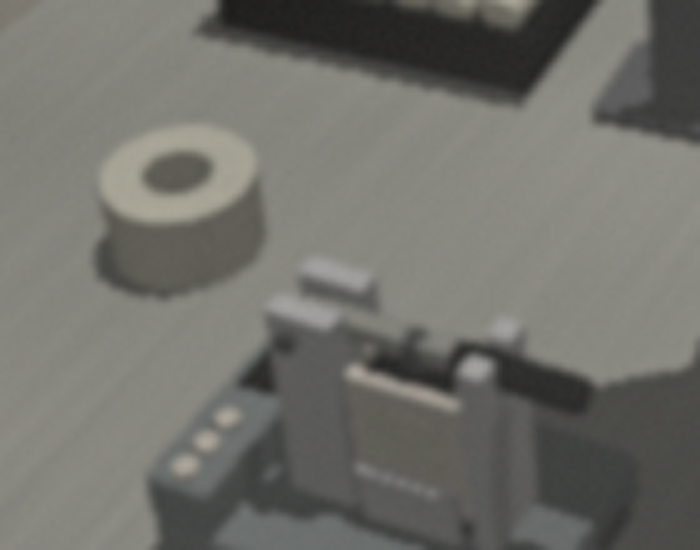

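```bash
python3 - <<'E'
from h import *
bot.open(); print(bot.read_time(),bot.read_finger_gap(),bot.read_qd()); bot.sign_off()
E
```

```text
33.8333 1.00150340887031 [-0.00094475 -0.00117349 -0.00149678 -0.00040471 -0.00034699  0.00021759]
the job is handed in; nothing more can be done
```

The job is done and handed in at 33.8 s: the cartridge is fully home in the date coder's cradle and the clamp lever is fully closed. I lifted the white cartridge from its stand by its ends and set it upright on the open bench. There I regrasped it by its broad sides and lowered it, nose down, between the posts of the coder with the 190 x 130 mm base. With closed fingers I then pushed the lever over from behind and pressed it down just outside the fork, until about 35 N of resistance built up.

- **Cartridge height:** before closing, its top read about 0.120 m, 8 mm proud as expected. Afterwards it read about 0.112 m, which is fully home, and it looked upright.
- **Lever:** after backing off, the grip top read about 0.136 m along its whole length and the bar about 0.134 m. That is level and closed, and it stayed there with the robot clear.
- **Other objects:** the produce tray, label roll and cup were not touched. The arm finished well clear with the gripper open.
- **Small disagreement:** the scene and wrist cameras differed by about 1 mm on where the cradle is. I took a target between them, and the insertion met no side contact.

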